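# Clear the fixture and hold the bearing block against its sprung fence

### The job

Using the scraper block, sweep the three metal offcuts off the fixture plate into the trough at its right-hand end (do not touch them with the gripper), then put the scraper back on the worktop clear of the fixture. Pick up the aluminium bearing block, lay it flat on the plate, centred on the red mark of the sprung fence and square to it, and press it against the fence with a steady 11 N or so (the fence pushed back about half its travel, never to its end stop). Finish while still holding it pressed there, so that someone can screw it down, and leave everything else on the worktop undisturbed.

Things in the scene. Friction and masses are not known exactly. Their poses are not given: they have to be found in the camera images.
- jig: Fixed fixture. Origin: on the worktop (z = 0), under the plate, midway along it in y. x points from the front edge to the fence, y to its left. Dark steel plate 20 mm thick (top at z = 20 mm), x -60 to +98 mm, y -85 to +85 mm. The fence face is at x = +45 mm when free. Fixed blue back rail, x 84 to 96 mm, y -65 to +65 mm, 30 mm above the plate.
- trough (a point): Middle of the floor of the open aluminium trough at the right-hand (-y) end of the plate, fixed to it. Inside: fixture y -125 to -85 mm, x -57 to +95 mm; floor 3 mm and outer rim 15 mm above the worktop, so the rim is lower than the plate. Axes as the fixture's.
- fence (a joint): How far the sprung fence is pushed back along the fixture's +x, in m: 0 free, 0.020 at the end stop. Spring 1 N per mm from zero (no preload), so 11 N is 0.011.
- fence_mark (a point): Aluminium fence bar carried by the sprung slide, 14 mm thick, 100 mm long (along fixture y), from 1 to 26 mm above the plate, red line at its middle (fixture y = 0). This point: middle of the front face (on the red line), 13 mm above the plate; axes as the fixture's.
- block_mid (a point): Centre of the loose aluminium bearing block, 26 mm above its underside. Its upright part, 40 mm (x) x 34 mm (y), reaches 52 mm above the underside, with a brass bushing along x: grasp it across its 34 mm (y) width. Starts upright on the worktop left of the fixture, within about 0.35 rad of the world axes.
- block: The same bearing block, 0.25 kg give or take 30 %; origin at the centre of its underside. Foot 40 mm (x) x 90 mm (y) x 8 mm with two screw holes at y = -33 and +33 mm, under the upright part. Either flat end face (x = +20 or -20 mm, foot and upright part flush) may go against the fence.
- scraper_mid (a point): Centre of the scraper block, 24 mm above its underside. Wooden grip 80 mm (x) x 24 mm (y), from 14 to 48 mm above the underside: grasp it across its 24 mm (y) thickness. Starts standing on its blade on the worktop left of the fixture, within about 0.35 rad of the world axes.
- scraper: The same scraper, 0.12 kg; origin at the centre of its underside. Orange plastic blade 92 mm (x) x 16 mm (y) x 14 mm high under the wood; sweep along its y.
- chip0: Brass offcut 14 x 10 x 8 mm, 10 g, loose on the plate; origin at the centre of its underside. All three offcuts start with fixture x between -36 and +14 mm and y between -52 and +45 mm.
- chip1: Brass L-shaped offcut about 18 x 13 x 8 mm, 10 g, on the plate; origin at its underside.
- chip2: Copper disc offcut, diameter 14 mm, 8 mm high, 10 g, on the plate; origin at the centre of its underside.
- jar: Bystander: glass storage jar with dark lid, diameter 90, 140 mm high, back right.
- box: Bystander: light green carton 71 x 126 x 76 mm, at the back.
- mug: Bystander: white mug with dots, 91 mm high, front right.
- paste_pot: Bystander: white pot with red cap, diameter 55, 41 mm high, at the back.
- tape_roll: Bystander: roll of masking tape lying flat, diameter 68, 19 mm high, back left.
- pliers: Bystander: flat pliers, 149 x 44 x 11 mm, lying along y in front of the fixture.
- marker: Bystander: red and white marker pen, 138 x 14 x 14 mm, lying along y behind the starting places of block and scraper, back left.

How it is judged:
On the way, in this order (a step that is already met when the one before it is completed fails the run):
1. the scraper, held in the gripper, is brought down onto the plate (contact force between the fingers and scraper above 1 N and z of scraper_mid in the frame of jig between 0.035 and 0.055 m and y of scraper_mid in the frame of jig between -0.13 and 0.13 m), for 0.1 s.
2. all three offcuts are in the trough (z of each of chip0, chip1, chip2 in the frame of jig below 0.018 m and y of chip0 in the frame of jig between -0.13 and -0.085 m and x of chip0 in the frame of jig between -0.062 and 0.1 m and y of chip1 in the frame of jig between -0.13 and -0.085 m and x of chip1 in the frame of jig between -0.062 and 0.1 m and y of chip2 in the frame of jig between -0.13 and -0.085 m and x of chip2 in the frame of jig between -0.062 and 0.1 m), for 0.2 s.
3. the scraper stands or lies on the worktop, let go and clear of the fixture (height (world z) of scraper_mid below 0.03 m and contact force between scraper and the fingers below 0.05 N and contact force between scraper and jig below 0.05 N), for 0.2 s.
4. the block is held flat, square and centred against the fence with 6 to 16 N (contact force between block and fence between 6 and 16 N and contact force between the fingers and block above 1 N and y of block_mid in the frame of jig between -0.01 and 0.01 m and x of block_mid in the frame of jig below 0.05 m and z of block_mid in the frame of jig below 0.05 m and angle between block_mid's own z axis and vertical below 0.1 rad and angle between the x axis of block_mid and the x axis of jig, either way round below 0.1 rad), for 1 s.
At the end, for the whole second after the job is handed in: Gripper still holds the block flat on the plate, square to the fence within 0.1 rad, centred on the red mark within 10 mm, pressing the fence with 6 to 16 N through the last second; all offcuts in the trough; scraper at rest on the worktop, let go, not touching the fixture (all of step 2 and all of step 3 and all of step 4); the arm keeps its last pose, push and grip.
It fails at once if an offcut is touched by the gripper (contact force between any of the arm, the fingers and chip0 above 0.3 N or contact force between any of the arm, the fingers and chip1 above 0.3 N or contact force between any of the arm, the fingers and chip2 above 0.3 N).
It fails at once if an offcut is pushed with the bearing block (contact force between block and chip0 above 0.3 N or contact force between block and chip1 above 0.3 N or contact force between block and chip2 above 0.3 N).
It fails at once if the fence is driven to its end stop (value of joint fence above 0.0185 m).
It fails at once if a bystander is moved more than 30 mm (distance of any of jar, box, mug, paste_pot, tape_roll, pliers, marker from where it was at the start of the episode above 0.03 m).
It also fails if it takes over 72 s, if anything falls off the work surface, if the arm or the gripper's body presses on something with over 40 N, if the wrist force passes 120 N, or if a joint passes its speed limit or range.

### The arm

A 6-joint arm with a two-finger parallel gripper is mounted at the origin on a cart in front of the work surface, level with it; the furniture and walls round the work are solid. World frame = base frame: x ahead of the robot, y to its left, z up, the work surface at z = 0. Lengths are in m, angles in rad, forces in N, time in s.
With the tool pointing down it reaches from about 0.325 to 0.85 m from the base axis. Payload 15.5 kg.
Tool frame: the origin (TCP) lies at the very end of the fingers, on their centre line; the grasp point (between the pads) lies 19 mm behind it; z points along the fingers, y is the line along which they close (so a half turn about z gives the same grasp; the last joint's range is limited). The gripper opens to 91 mm and grips with 3 to 60 N. Pads are 32 mm wide; open, the fingers measure 118 mm over their backs; the gripper's body (76 mm by 178 mm) begins 60 mm behind the grasp point.
Start: joints at [-1.385, 0.494, 1.345, -0, 1.302, -0.096], TCP at [0.174, -0.6, 0.214] pointing down, gripper open.
Joint ranges: [-2.91, 2.91], [-0.82, 2.16], [0.22, 2.67], [-1.22, 4.37], [0.12, 2.79], [-3.08, 3.08]. Speed limits (rad/s): [1.89, 1.89, 2.57, 3.01, 3.01, 3.01].

### API

Orientations are given as a rotation vector (axis times angle).
In Python, from cell import robot gives the robot as it stands.
- The arm moves only by the shell command python3 -m jog 'ROWS' [FORCE]. ROWS is JSON, a list of rows, each a list of 3 entries, a list of its own where there are three numbers: the opening, from 0 (shut) to 1 (fully open), then the shift along the world's x, y, z in m, then the turn, a rotation vector about the world's x, y, z in degrees. In form: [[claw, [dx, dy, dz], [rx, ry, rz]], ...]. A call has 1 to 8 rows; each row is the pose to reach, as a shift and turn from the pose commanded when the call began; what a row does not reach only later rows make up. A row lasts 1/12 s, in which the tool goes at most 41.7 mm and 7.16 degrees, less where a joint would pass 70% of its speed; a pose out of reach is approached as far as the arm can. A call with a gripper value outside its range is refused whole. The fingers move at their own pace and stop on an object; FORCE is the grip in N (left out, the last holds). Time passes only in rows, so rows that repeat a pose let the fingers close. It gives the time, the measured TCP pose, the force, the opening and the grip force at its end, in the units of the state.
- robot.state(): the state, without advancing time (a new reading comes with each control period).
- robot.snapshot(name): name is "scene" or "top" or "wrist"; returns a dict with "image" (384x512x3 uint8, blue, green, red), "fx", "fy", "cx", "cy" (pixels), "xyz" and "orientation" of the camera in the world. Camera axes: x right, y down, z forward; pixel columns grow to the right and rows downward; lengths in m; the calibration is good to about 2 mm. A picture is of the moment at which its call begins. There is no depth.
- robot.sign_off(): hands the job in; it is judged then, once.
The state is a dict: "time_s": time; "q": joint angles; "joint_velocities": joint speeds; "joint_efforts": joint torques, N m; "tool_pos": TCP position; "tcp_rot": TCP orientation; "wrist_force": force on the tool from outside, world axes, zero at the start; "wrist_torque": the same for the moment, N m; "finger_gap": finger opening in m; "gripper_force": force on a finger pad.
Only numpy, scipy, OpenCV 4.12 (cv2) and the standard library are available. Lean on these libraries where they do the work, as an engineer would, in place of code of your own. Each camera call takes 0.05 s, during which the arm holds its last target. There are 200 camera calls.

## Working session

There is one attempt and no reset: what is moved stays moved. The work goes in short steps, Python scripts to look and compute and a shell command to move; the robot and the scene stay as the last step left them, time stands still between calls to the robot, and variables do not carry over. Pictures are saved under pics/ and viewed, at most 13 in all, crops included, and the job is handed in when it is done.

```bash
mkdir -p pics; ls; cat > h.py <<'E'
import cv2,numpy as np,pickle
from scipy.spatial.transform import Rotation as R
from cell import robot
def snap(name,tag):
    s=robot.snapshot(name); pickle.dump(s,open(f'pics/{tag}.pkl','wb')); cv2.imwrite(f'pics/{tag}.png',s['image']); return s
def load(tag): return pickle.load(open(f'pics/{tag}.pkl','rb'))
def rot(s):
    o=np.array(s['orientation'],float)
    return o if o.shape==(3,3) else R.from_rotvec(o).as_matrix()
def ray(s,u,v): return rot(s)@np.array([(u-s['cx'])/s['fx'],(v-s['cy'])/s['fy'],1.])
def at(s,u,v,z):
    d=ray(s,u,v);c=np.array(s['xyz']);return c+d*(z-c[2])/d[2]
def tri(s1,p1,s2,p2):
    A=[];b=[]
    for s,p in((s1,p1),(s2,p2)):
        d=ray(s,*p);d/=np.linalg.norm(d);P=np.eye(3)-np.outer(d,d);A.append(P);b.append(P@np.array(s['xyz']))
    return np.linalg.lstsq(np.vstack(A),np.hstack(b),rcond=None)[0]
E
python3 - <<'E'
from h import *
a=snap('top','top0');b=snap('scene','sc0')
for s in(a,b):print({k:s[k] for k in s if k!='image'})
print(robot.state())
for t in('top0','sc0'):
    cv2.imwrite(f'pics/{t}b.png',cv2.resize(load(t)['image'],(800,600),interpolation=cv2.INTER_CUBIC))
E
```

```text
pics
{'fx': 456.94082844612126, 'fy': 456.94082844612126, 'cx': 261.7011558748168, 'cy': 187.39787008953428, 'xyz': array([0.27499566, 0.14299592, 1.31326661]), 'orientation': array([-2.08751609,  2.14623392, -0.19556775])}
{'fx': 419.22659175265363, 'fy': 419.22659175265363, 'cx': 256.2681579342834, 'cy': 192.78540446429423, 'xyz': array([ 0.62778003, -0.77302596,  0.81171884]), 'orientation': array([-2.2442753 , -0.17066278,  0.05284796])}
{'time_s': 0.1, 'q': array([-1.38448209e+00,  4.94123064e-01,  1.34606639e+00, -9.79714197e-07,
        1.30251325e+00, -9.55009375e-02]), 'joint_velocities': array([ 0.00035263, -0.00085858, -0.00267356, -0.00012169,  0.00144947,
        0.00109725]), 'joint_efforts': array([ 5.03204457e-03, -8.80239201e+01, -3.82542050e+01,  7.12027587e-02,
        4.82655375e-02, -2.60283178e-05]), 'tool_pos': array([ 0.17375002, -0.6000025 ,  0.21339758]), 'tcp_rot': array([-3.10935822e+00, -4.41055486e-01,  8.06000672e-05]), 'wrist_force': array([ 1.28257032, -0.76843376, -0.26185845]), 'wrist_torque': array([-0.06990243,  0.00328171,  0.00897364]), 'gripper_force': 0.0, 'finger_gap': 0.09136481846716382}
```

View pics/top0b.png

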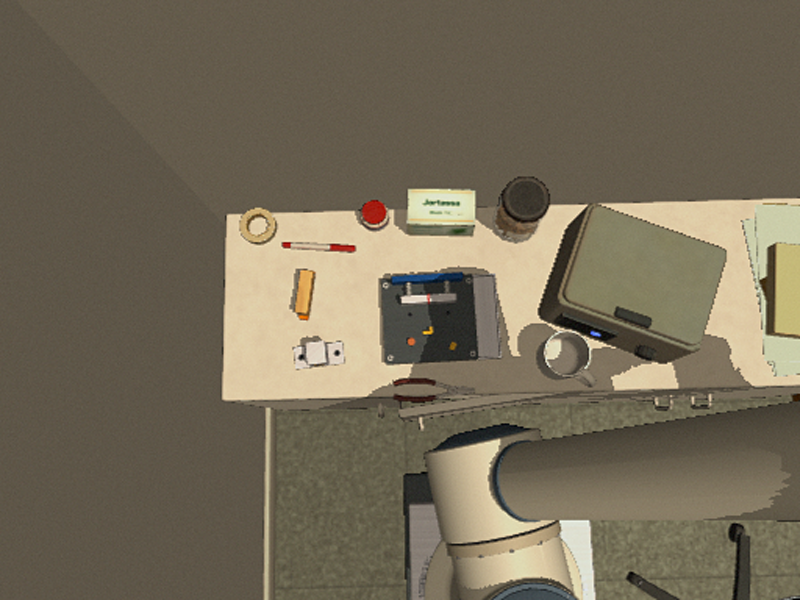

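View pics/sc0b.png

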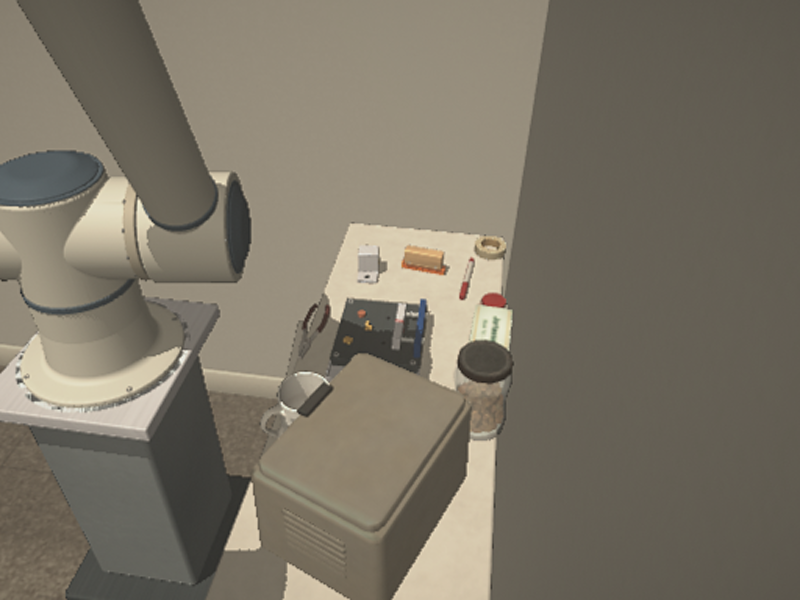

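Top view (800×600): scraper about (304,294), block (319,354), plate corners about (382,275)/(383,362), red mark (429,299), chips at (411,342), (429,330), (452,346). The scene view shows the same layout, with a tall appliance standing between the arm and the work.

```bash
python3 - <<'E'
from h import *
s=load('top0');f=.64
for n,u,v,z in [('scr',304,290,.048),('scrbl1',297,318,.014),('scrTop1',307,270,.048),('scrTop2',299,314,.048),('blk',317,350,.052),('blkholeL',299,357,.008),('blkholeR',337,353,.008),('plTL',382,276,.02),('plBL',383,363,.02),('plBR',478,358,.02),('mark',429,299,.046),('disc',411,342,.028),('L',429,330,.028),('brass',452,346,.028),('app1',592,206,.25),('app2',541,317,.2),('mug',565,353,.09),('jar',525,195,.14),('pliers',420,389,.01),('marker r',355,248,.014),('box',441,195,.076)]:
    print(n,at(s,u*f,v*f,z).round(3))
im=s['image'][165:245,180:330]
cv2.imwrite('pics/c1.png',cv2.resize(im,(800,427),interpolation=cv2.INTER_CUBIC))
E
```

```text
scr [0.532 0.339 0.048]
scrbl1 [0.486 0.357 0.014]
scrTop1 [0.569 0.334 0.048]
scrTop2 [0.488 0.348 0.048]
blk [0.422 0.315 0.052]
blkholeL [0.415 0.354 0.008]
blkholeR [0.42  0.285 0.008]
plTL [0.56  0.199 0.02 ]
plBL [0.398 0.2   0.02 ]
plBR [0.403 0.028 0.02 ]
mark [0.509 0.114 0.046]
disc [0.434 0.148 0.028]
L [0.455 0.115 0.028]
brass [0.425 0.075 0.028]
app1 [ 0.611 -0.139  0.25 ]
app2 [ 0.447 -0.058  0.2  ]
mug [ 0.4   -0.115  0.09 ]
jar [ 0.668 -0.055  0.14 ]
pliers [0.35  0.134 0.01 ]
marker r [0.616 0.249 0.014]
box [0.695 0.086 0.076]
```

View pics/c1.png

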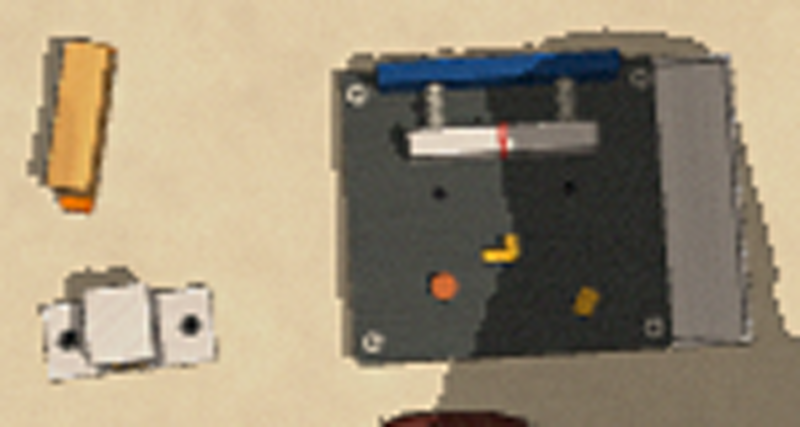

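Crop (×5.33 from (180,165)): screws at (357,94), (640,78), (372,342) and (654,327), which give the fixture frame. The scraper's top runs from (90,45) to (73,190). The block's holes are at (68,338) and (190,325). Next I'll compute the frame and raise and traverse the arm.

```bash
python3 - <<'E'
from h import *
s=load('top0');f=.64
C=lambda u,v,z: at(s,180+u/5.333,165+v/5.333,z)
P={k:C(*p,.02) for k,p in dict(TL=(357,94),TR=(640,78),BL=(372,342),BR=(654,327),dL=(439,193),dR=(569,187)).items()}
for k in P:print(k,P[k].round(4))
v=P['TL']-P['TR']+P['BL']-P['BR'];print('yaw jig',np.degrees(np.arctan2(-v[0],v[1])),(P['TL']+P['TR']+P['BL']+P['BR'])/4)
print('plate c',np.mean([C(*p,.02) for p in((335,68),(348,362),(672,345),(652,58))],0), 'mark top front',C(502,157,.046))
for p in((541,317),(590,206),(543,300)):print('app',at(s,p[0]*f,p[1]*f,0).round(3))
b=load('sc0')
# appliance top front-left corner: top (592,206)/(scene 365,355)
print(tri(s,(592*f,206*f),b,(468*f,402*f)),tri(s,(560*f,302*f),b,(367*f,355*f)))
E
python3 -m jog '[[1,[0,0,0.04],[0,0,0]],[1,[0,0,0.08],[0,0,0]],[1,[0,0,0.12],[0,0,0]],[1,[0,0,0.16],[0,0,0]],[1,[0,0,0.2],[0,0,0]],[1,[0,0,0.24],[0,0,0]]]'
python3 -m jog '[[1,[0.01,0.04,0],[0,0,-4]],[1,[0.02,0.08,0],[0,0,-8]],[1,[0.03,0.12,0],[0,0,-12]],[1,[0.04,0.16,0],[0,0,-16]],[1,[0.05,0.2,0],[0,0,-20]],[1,[0.06,0.24,0],[0,0,-26]],[1,[0.07,0.28,0],[0,0,-26]],[1,[0.08,0.32,0],[0,0,-26]]]'
python3 -m jog '[[1,[0.01,0.04,0],[0,0,0]],[1,[0.02,0.08,0],[0,0,0]],[1,[0.03,0.12,0],[0,0,0]],[1,[0.04,0.16,0],[0,0,0]],[1,[0.05,0.2,0],[0,0,0]],[1,[0.06,0.24,0],[0,0,0]],[1,[0.07,0.28,0],[0,0,0]],[1,[0.08,0.32,0],[0,0,0]]]'
python3 -c "
from h import *
t=robot.state();print(t['time_s'],t['tool_pos'],t['tcp_rot'],t['q'])"
```

```text
TL [0.5418 0.192  0.02  ]
TR [0.5462 0.0385 0.02  ]
BL [0.4071 0.1868 0.02  ]
BR [0.4109 0.0368 0.02  ]
dL [0.4862 0.1491 0.02  ]
dR [0.4875 0.0791 0.02  ]
yaw jig 1.5533740588900655 [0.4765076  0.11353504 0.02      ]
plate c [0.47789796 0.11566465 0.02      ] mark top front [0.50028442 0.11517392 0.046     ]
app [ 0.478 -0.094  0.   ]
app [ 0.69  -0.201  0.   ]
app [ 0.51 -0.1   0.  ]
[ 0.64395541 -0.16394795  0.15308358] [ 0.48709898 -0.09722176  0.15183275]
time_s: 0.6
tool_pos: [0.1737, -0.5997, 0.4558]
tcp_rot: [-3.11, -0.441, -0.0]
wrist_force: [0.6, -0.8, -0.8]
finger_gap: 0.0911
gripper_force: 0.0
time_s: 1.27
tool_pos: [0.2536, -0.2783, 0.4536]
tcp_rot: [-3.13, 0.272, 0.0]
wrist_force: [1.3, -0.9, -0.1]
finger_gap: 0.0914
gripper_force: 0.0
time_s: 1.93
tool_pos: [0.3272, 0.0136, 0.4539]
tcp_rot: [3.13, -0.27, 0.001]
wrist_force: [1.4, -0.6, 0.8]
finger_gap: 0.0915
gripper_force: 0.0
1.9333 [0.32716742 0.01357093 0.45394543] [ 3.12987878e+00 -2.69932990e-01  5.22925828e-04] [-1.41493099e-01 -1.31147171e-01  1.50815850e+00 -7.82108011e-05
  1.76424363e+00  1.60135025e+00]
```

```bash

python3 -m jog '[[1,[0.02,0.03,0],[0,0,0]],[1,[0.04,0.06,0],[0,0,0]],[1,[0.06,0.09,-0.01],[0,0,0]],[1,[0.08,0.12,-0.02],[0,0,0]],[1,[0.1,0.15,-0.03],[0,0,0]],[1,[0.12,0.18,-0.04],[0,0,0]],[1,[0.13,0.2,-0.05],[0,0,0]],[1,[0.13,0.2,-0.05],[0,0,0]]]'
python3 -c "
from h import *
s=snap('wrist','w1');print(s['xyz'],rot(s))"
python3 -m jog '[[1,[0.02,0.02,-0.02],[0,0,0]],[1,[0.04,0.04,-0.04],[0,0,0]],[1,[0.06,0.06,-0.06],[0,0,0]],[1,[0.07,0.08,-0.09],[0,0,0]],[1,[0.07,0.09,-0.12],[0,0,0]],[1,[0.07,0.09,-0.15],[0,0,0]],[1,[0.07,0.09,-0.15],[0,0,0]],[1,[0.07,0.09,-0.15],[0,0,0]]]'
python3 -c "
from h import *
s=snap('wrist','w2');print(s['xyz'],rot(s))
cv2.imwrite('pics/w12.png',cv2.resize(np.hstack([load('w1')['image'],s['image']]),(800,300),interpolation=cv2.INTER_AREA))
t=robot.state();print(t['time_s'],t['tool_pos'],t['tcp_rot'],t['q'])"
```

```text
time_s: 2.6
tool_pos: [0.4581, 0.2148, 0.4009]
tcp_rot: [3.129, -0.266, -0.006]
wrist_force: [-1.2, -0.1, -0.5]
finger_gap: 0.0914
gripper_force: 0.0
[0.53261612 0.20238868 0.57140182] [[-1.68559814e-01 -9.50249561e-01 -2.61941520e-01]
 [-9.85691307e-01  1.62629939e-01  4.43187290e-02]
 [ 4.85680731e-04  2.65663836e-01 -9.64065605e-01]]
time_s: 3.32
tool_pos: [0.5269, 0.3008, 0.254]
tcp_rot: [3.129, -0.27, -0.003]
wrist_force: [0.5, -0.8, 1.0]
finger_gap: 0.0912
gripper_force: 0.0
[0.60098367 0.28828668 0.42469512] [[-1.71364693e-01 -9.50322401e-01 -2.59848948e-01]
 [-9.85207385e-01  1.65495435e-01  4.44709964e-02]
 [ 7.42030644e-04  2.63625861e-01 -9.64624722e-01]]
3.3667 [0.52787374 0.30114985 0.25568862] [-3.12955380e+00  2.70718870e-01 -1.54446391e-03] [ 4.20315044e-01  4.32509335e-01  1.33313163e+00 -1.73388896e-04
  1.37492147e+00  2.16372339e+00]
```

View pics/w12.png

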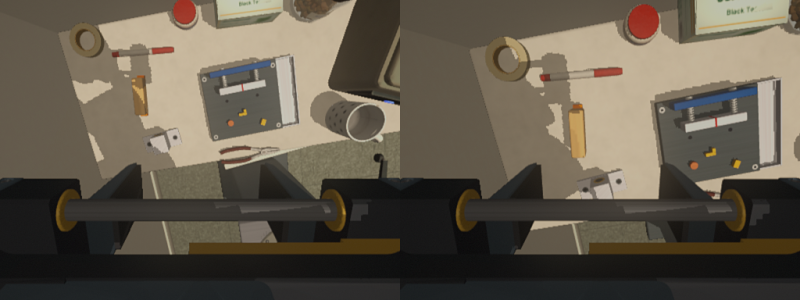

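The wrist pair shows the scraper, block and plate in both views. I'll enlarge each one.

```bash
python3 -c "
from h import *
r=lambda t,a,b,c,d,k:cv2.imwrite(f'pics/{t}c.png',cv2.resize(load(t)['image'][c:d,a:b],None,fx=k,fy=k,interpolation=cv2.INTER_CUBIC))
r('w1',160,400,65,215,3.333);r('w2',210,512,80,260,2.649)"
```

```text
(no output)
```

View pics/w1c.png

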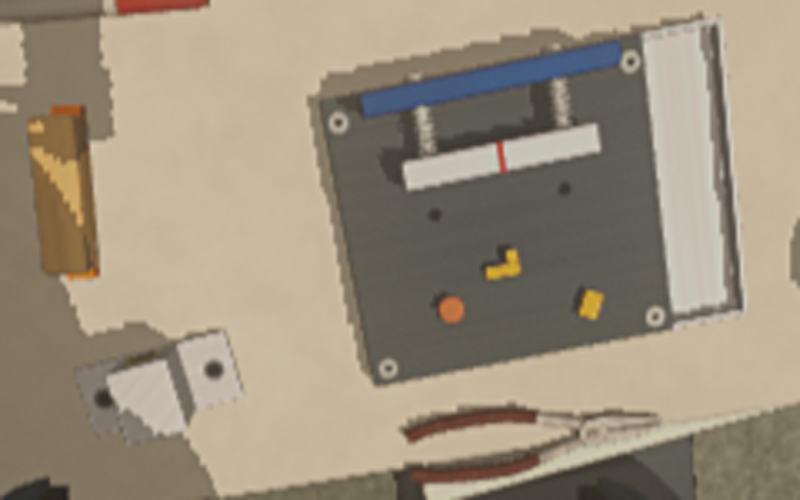

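View pics/w2c.png

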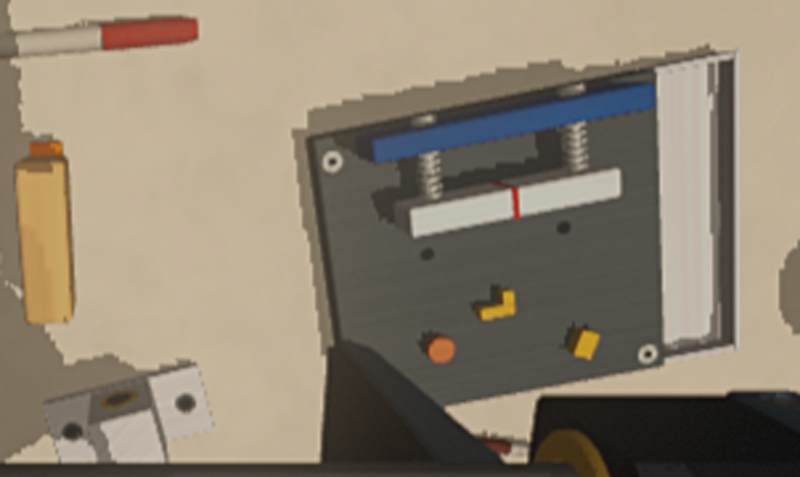

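w1c: scraper top corners (28,120), (80,112), (93,272), (45,272); block holes (104,398) and (213,369); screws (338,122), (630,61), (655,316), (388,368); front edge of the mark (504,172). w2c: scraper (15,170), (68,167), (73,320), (27,323); holes (72,431) and (185,403); screws (332,161) and (648,354); mark (518,217).

```bash
cat >> h.py <<'E'
E
python3 - <<'E'
from h import *
a=load('w1');b=load('w2')
A=lambda p:(160+p[0]/3.3333,65+p[1]/3.3333)
B=lambda p:(210+p[0]/2.649,80+p[1]/2.649)
T=lambda p,q:tri(a,A(p),b,B(q))
sc=[T(p,q) for p,q in zip([(28,120),(80,112),(93,272),(45,272)],[(15,170),(68,167),(73,320),(27,323)])]
for x in sc:print('scr',x.round(4))
m=np.mean(sc,0);d=sc[0]+sc[1]-sc[2]-sc[3];print('scr mid',m,np.degrees(np.arctan2(d[1],d[0])))
h1,h2=T((104,398),(72,431)),T((213,369),(185,403));d=h1-h2
print('blk',h1,h2,(h1+h2)/2,np.degrees(np.arctan2(-d[0],d[1])),np.linalg.norm(d))
h1,h2=[at(a,*A(p),.008) for p in((104,398),(213,369))];print((h1+h2)/2)
S=[at(a,*A(p),.02) for p in((338,122),(630,61),(655,316),(388,368))]
for p in S:print('screw',p.round(4))
print('tri screws',T((338,122),(332,161)),T((655,316),(648,354)))
c=np.mean(S,0);v=S[0]-S[1]+S[3]-S[2];x=S[0]-S[3]+S[1]-S[2]
print('jig',c,np.degrees(np.arctan2(-v[0],v[1])),np.degrees(np.arctan2(x[1],x[0])))
print('mark',T((504,172),(518,217)))
for p,q in(((451,309),(440,349)),((507,265),(499,303)),((591,304),(586,343))):print('chip',T(p,q),at(b,*B(q),.028))
E
```

```text
scr [0.5693 0.3445 0.0499]
scr [0.5676 0.3186 0.0526]
scr [0.4895 0.3328 0.0382]
scr [0.4947 0.3544 0.0487]
scr mid [0.53027431 0.33756968 0.04735051] -8.998799781599502
blk [0.4155334  0.34993979 0.0073416 ] [0.42206353 0.28417252 0.00890961] [0.41879846 0.31705615 0.0081256 ] 5.670396248211205 0.06610926458435959
[0.41871853 0.31713106 0.008     ]
screw [0.5433 0.1917 0.02  ]
screw [0.5477 0.0377 0.02  ]
screw [0.4123 0.0358 0.02  ]
screw [0.4082 0.1858 0.02  ]
tri screws [0.54338848 0.19166466 0.01973807] [0.41267358 0.03608568 0.02113964]
jig [0.47785858 0.11277561 0.02      ] 1.6040355365648258 1.6511184803972199
mark [0.50494082 0.11284206 0.04540122]
chip [0.43623161 0.14693397 0.02513514] [0.4375274  0.14784752 0.028     ]
chip [0.45430731 0.11292463 0.02012201] [0.45745003 0.116111   0.028     ]
chip [0.42630415 0.07112323 0.02542417] [0.42773097 0.07228773 0.028     ]
```

```bash

python3 -m jog '[[1,[0.002,0.037,-0.03],[0,0,1]],[1,[0.002,0.037,-0.07],[0,0,1]],[1,[0.002,0.037,-0.11],[0,0,1]],[1,[0.002,0.037,-0.15],[0,0,1]],[1,[0.002,0.037,-0.19],[0,0,1]],[1,[0.002,0.037,-0.22],[0,0,1]],[1,[0.002,0.037,-0.238],[0,0,1]],[1,[0.002,0.037,-0.238],[0,0,1]]]' && python3 -m jog '[[0,[0,0,0],[0,0,0]],[0,[0,0,0],[0,0,0]],[0,[0,0,0],[0,0,0]],[0,[0,0,0],[0,0,0]],[0,[0,0,0],[0,0,0]],[0,[0,0,0],[0,0,0]],[0,[0,0,0],[0,0,0]],[0,[0,0,0],[0,0,0]]]' 30
```

```text
time_s: 4.03
tool_pos: [0.5294, 0.338, 0.0147]
tcp_rot: [3.131, -0.243, -0.003]
wrist_force: [-0.6, -0.8, 0.8]
finger_gap: 0.091
gripper_force: 0.0
time_s: 4.7
tool_pos: [0.5295, 0.3388, 0.016]
tcp_rot: [-3.132, 0.242, -0.0]
wrist_force: [-0.6, -0.3, -0.2]
finger_gap: 0.0409
gripper_force: 0.0
```

```bash

python3 -m jog '[[0,[0,0,0],[0,0,0]],[0,[0,0,0],[0,0,0]],[0,[0,0,0],[0,0,0]],[0,[0,0,0],[0,0,0]],[0,[0,0,0.03],[0,0,0]],[0,[0,0,0.06],[0,0,0]],[0,[0,0,0.09],[0,0,0]],[0,[0,0,0.09],[0,0,0]]]' 
python3 -c "
from h import *
s=snap('wrist','w3')"
```

```text
time_s: 5.37
tool_pos: [0.532, 0.3401, 0.1114]
tcp_rot: [-3.128, 0.242, -0.01]
wrist_force: [1.8, 0.9, 0.6]
finger_gap: 0.0237
gripper_force: 30.0
```

```bash

python3 -m jog '[[0,[-0.016,-0.03,0],[0,0,3]],[0,[-0.032,-0.06,0],[0,0,6]],[0,[-0.048,-0.09,0],[0,0,9]],[0,[-0.064,-0.12,0],[0,0,10.5]],[0,[-0.08,-0.15,0],[0,0,10.5]],[0,[-0.083,-0.161,-0.01],[0,0,10.5]],[0,[-0.083,-0.161,-0.035],[0,0,10.5]],[0,[-0.083,-0.161,-0.05],[0,0,10.5]]]' 
python3 -m jog '[[0,[0,0,-0.006],[0,0,0]],[0,[0,0,-0.012],[0,0,0]],[0,[0,0,-0.016],[0,0,0]],[0,[0,0,-0.019],[0,0,0]],[0,[0,0,-0.019],[0,0,0]],[0,[0,0,-0.019],[0,0,0]]]'
python3 -c "
from h import *
s=snap('wrist','w4');t=snap('top','t4')
r=lambda s,a,b,c,d,k:cv2.resize(s['image'][c:d,a:b],(400,400))
cv2.imwrite('pics/w4c.png',np.hstack([r(s,130,384,60,314,1),r(t,230,330,160,260,1)]))"
```

```text
time_s: 6.08
tool_pos: [0.4454, 0.1767, 0.0543]
tcp_rot: [3.141, 0.043, -0.002]
wrist_force: [-0.6, 0.7, -1.7]
finger_gap: 0.0237
gripper_force: 30.0
time_s: 6.58
tool_pos: [0.4467, 0.178, 0.0372]
tcp_rot: [-3.141, -0.046, -0.001]
wrist_force: [-0.3, 0.2, -2.3]
finger_gap: 0.0239
gripper_force: 30.0
```

View pics/w4c.png

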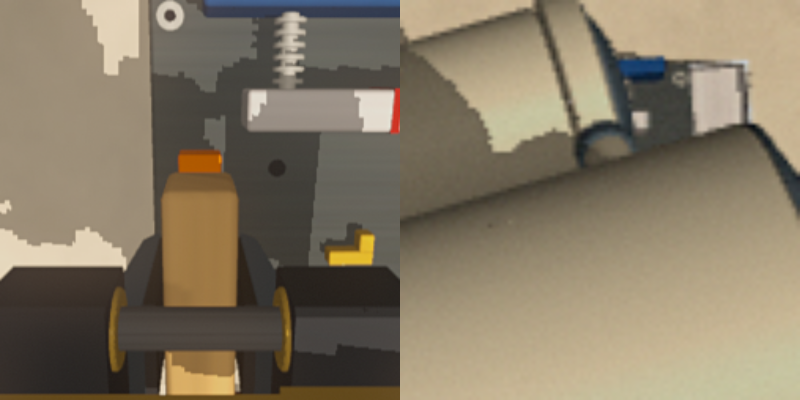

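The wrist half shows the scraper square on the left part of the plate, blade tip (200,162). The L chip is at (350,250), ahead of the blade. The arm hides the top view. Next I'll settle the blade lightly on the plate.

```bash

python3 -m jog '[[0,[0,0,-0.001],[0,0,0]],[0,[0,0,-0.001],[0,0,0]],[0,[0,0,-0.001],[0,0,0]]]' ; python3 -m jog '[[0,[0,0,-0.001],[0,0,0]],[0,[0,0,-0.001],[0,0,0]],[0,[0,0,-0.001],[0,0,0]]]'
```

```text
time_s: 6.93
tool_pos: [0.4466, 0.1778, 0.0361]
tcp_rot: [-3.141, -0.045, -0.0]
wrist_force: [0.9, 0.1, -1.3]
finger_gap: 0.024
gripper_force: 30.0
time_s: 7.18
tool_pos: [0.4467, 0.1778, 0.0356]
tcp_rot: [-3.141, -0.046, -0.001]
wrist_force: [-3.4, -1.1, 18.1]
finger_gap: 0.0238
gripper_force: 30.0
```

```bash

python3 -m jog '[[0,[0,-0.003,0.0006],[0,0,0]],[0,[0,-0.011,0.0006],[0,0,0]],[0,[0.0005,-0.019,0.0006],[0,0,0]],[0,[0.001,-0.027,0.0006],[0,0,0]],[0,[0.001,-0.035,0.0006],[0,0,0]],[0,[0.0015,-0.043,0.0006],[0,0,0]],[0,[0.0015,-0.051,0.0006],[0,0,0]],[0,[0.002,-0.059,0.0006],[0,0,0]]]' 
python3 -m jog '[[0,[0,-0.008,0],[0,0,0]],[0,[0.0005,-0.016,0],[0,0,0]],[0,[0.001,-0.024,0],[0,0,0]],[0,[0.001,-0.032,0],[0,0,0]],[0,[0.001,-0.04,0],[0,0,0]],[0,[0.0015,-0.046,0],[0,0,0]],[0,[0.0015,-0.05,0],[0,0,0]],[0,[0.0015,-0.05,0],[0,0,0]]]' 
python3 -c "
from h import *
s=snap('wrist','w5');t=snap('scene','s5')
cv2.imwrite('pics/w5c.png',np.hstack([cv2.resize(s['image'][40:294,160:414],(400,400)),cv2.resize(t['image'][170:260,200:290],(400,400))]))"
```

```text
time_s: 7.85
tool_pos: [0.4487, 0.118, 0.0357]
tcp_rot: [-3.141, -0.044, -0.001]
wrist_force: [0.2, 4.7, 5.8]
finger_gap: 0.0234
gripper_force: 30.0
time_s: 8.52
tool_pos: [0.4502, 0.0674, 0.0357]
tcp_rot: [3.141, 0.043, 0.001]
wrist_force: [-0.0, -4.2, 5.5]
finger_gap: 0.0242
gripper_force: 30.0
```

View pics/w5c.png

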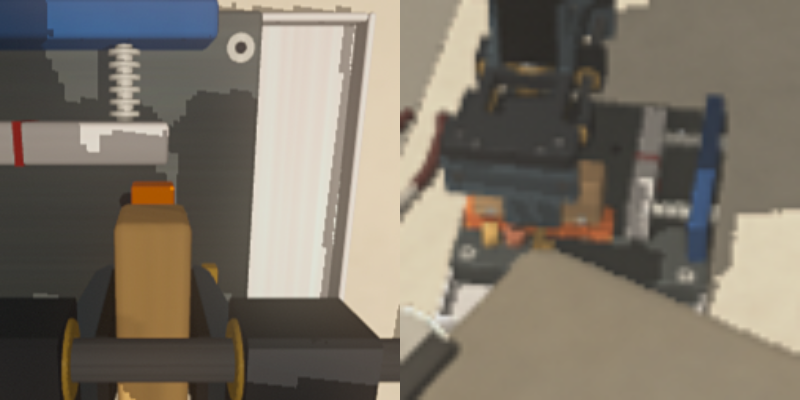

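The wrist half shows the blade mid-plate with a brass chip just ahead of it at (210,270). The scene half shows the chips along the orange blade at (490,232) and (545,240). The sweep works, so I'll continue past the edge.

```bash

python3 -m jog '[[0,[0,-0.006,0],[0,0,0]],[0,[0,-0.012,0],[0,0,0]],[0,[0.0005,-0.018,0],[0,0,0]],[0,[0.0005,-0.024,0],[0,0,0]],[0,[0.001,-0.03,0],[0,0,0]],[0,[0.001,-0.036,0],[0,0,0]],[0,[0.001,-0.042,0],[0,0,0]],[0,[0.001,-0.044,0],[0,0,0]]]' 
python3 -m jog '[[0,[0,0,0],[0,0,0]],[0,[0,0,0],[0,0,0]],[0,[0,0.03,0.003],[0,0,0]],[0,[0,0.06,0.05],[0,0,0]],[0,[-0.01,0.09,0.09],[0,0,0]],[0,[-0.02,0.13,0.13],[0,0,0]],[0,[-0.02,0.13,0.13],[0,0,0]]]' 
python3 -c "
from h import *
s=snap('wrist','w6');t=snap('scene','s6')
cv2.imwrite('pics/w6c.png',np.hstack([cv2.resize(s['image'][0:260,250:510],(400,400)),cv2.resize(t['image'][170:260,200:290],(400,400))]))"
```

```text
time_s: 9.28
tool_pos: [0.4511, 0.0237, 0.0357]
tcp_rot: [-3.141, -0.044, -0.001]
wrist_force: [-0.7, 5.0, 6.1]
finger_gap: 0.0239
gripper_force: 30.0
time_s: 9.87
tool_pos: [0.4303, 0.1551, 0.1671]
tcp_rot: [3.141, 0.044, -0.0]
wrist_force: [1.4, 0.4, -0.7]
finger_gap: 0.0238
gripper_force: 30.0
```

View pics/w6c.png

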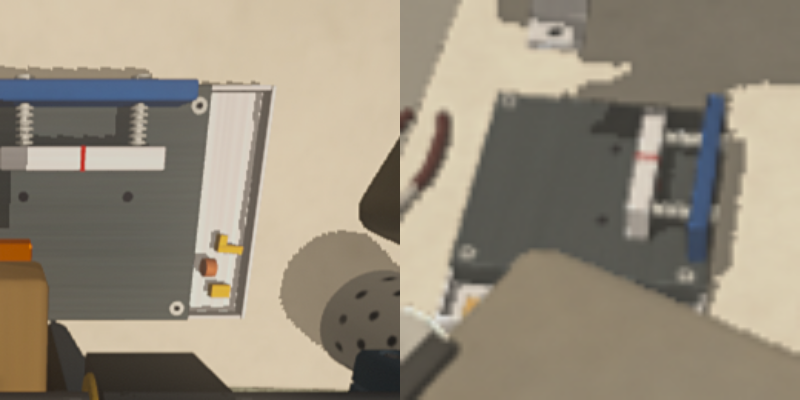

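All three offcuts lie in the trough at about (220,245), (208,267) and (220,290) in the crop, and the plate is empty. Next I'll check their y positions and return the scraper.

```bash
python3 - <<'E'
from h import *
s=load('w6');o=np.array([.4589,.1123]);c,n=np.cos(.0285),np.sin(.0285)
for p in((228,245),(242,251),(208,267),(219,291)):
    q=at(s,250+p[0]*.65,p[1]*.65,.011)[:2]-o;print((c*q[0]+n*q[1]).round(4),(-n*q[0]+c*q[1]).round(4))
E
python3 -m jog '[[0,[0.02,0.036,0],[0,0,0]],[0,[0.04,0.072,0],[0,0,0]],[0,[0.06,0.108,0],[0,0,0]],[0,[0.08,0.144,0],[0,0,0]],[0,[0.1,0.18,0],[0,0,0]],[0,[0.1,0.184,-0.03],[0,0,0]],[0,[0.1,0.184,-0.065],[0,0,0]],[0,[0.1,0.184,-0.1],[0,0,0]]]' 
python3 -m jog '[[0,[0,0,-0.02],[0,0,0]],[0,[0,0,-0.035],[0,0,0]],[0,[0,0,-0.043],[0,0,0]],[0,[0,0,-0.048],[0,0,0]],[0,[0,0,-0.049],[0,0,0]],[0,[0,0,-0.049],[0,0,0]]]'
```

```text
-0.0042 -0.1107
-0.0085 -0.1212
-0.0201 -0.0983
-0.038 -0.1083
time_s: 10.63
tool_pos: [0.5315, 0.3381, 0.0633]
tcp_rot: [3.141, 0.046, 0.0]
wrist_force: [0.1, -0.8, -1.9]
finger_gap: 0.0235
gripper_force: 30.0
time_s: 11.13
tool_pos: [0.5314, 0.3383, 0.0167]
tcp_rot: [-3.141, -0.045, -0.0]
wrist_force: [0.0, 0.3, -0.9]
finger_gap: 0.0238
gripper_force: 30.0
```

```bash
python3 -m jog '[[0,[0,0,-0.001],[0,0,0]],[0,[0,0,-0.001],[0,0,0]],[0.7,[0,0,-0.001],[0,0,0]],[0.7,[0,0,-0.001],[0,0,0]],[0.7,[0,0,-0.001],[0,0,0]],[0.7,[0,0,-0.001],[0,0,0]],[0.7,[0,0,-0.001],[0,0,0]],[0.7,[0,0,-0.001],[0,0,0]]]'
python3 -m jog '[[0.8,[0,0,0],[0,0,0]],[0.8,[0,0,0.01],[0,0,0]],[0.8,[0,0,0.04],[0,0,0]],[0.8,[0,0,0.08],[0,0,0]],[0.8,[-0.03,0,0.12],[0,0,2]],[0.8,[-0.06,-0.01,0.15],[0,0,4]],[0.8,[-0.09,-0.015,0.16],[0,0,4]],[0.8,[-0.11,-0.02,0.16],[0,0,4]]]'
python3 -m jog '[[0.8,[0,0,0],[0,0,0]],[0.8,[0,0,0],[0,0,0]]]'
python3 -c "
from h import *
s=snap('wrist','w7');print(s['xyz'])
cv2.imwrite('pics/w7c.png',cv2.resize(s['image'],(800,600)))"
```

```text
time_s: 11.8
tool_pos: [0.531, 0.3388, 0.0156]
tcp_rot: [-3.141, -0.045, -0.0]
wrist_force: [0.3, 0.1, -0.1]
finger_gap: 0.061
gripper_force: 0.0
time_s: 12.47
tool_pos: [0.4193, 0.3189, 0.1797]
tcp_rot: [-3.135, -0.156, -0.006]
wrist_force: [1.6, 0.9, 0.8]
finger_gap: 0.0726
gripper_force: 0.0
time_s: 12.63
tool_pos: [0.4204, 0.3188, 0.1768]
tcp_rot: [-3.137, -0.156, -0.002]
wrist_force: [0.9, -0.2, -0.3]
finger_gap: 0.0731
gripper_force: 0.0
[0.49463252 0.32591562 0.34769248]
```

View pics/w7c.png

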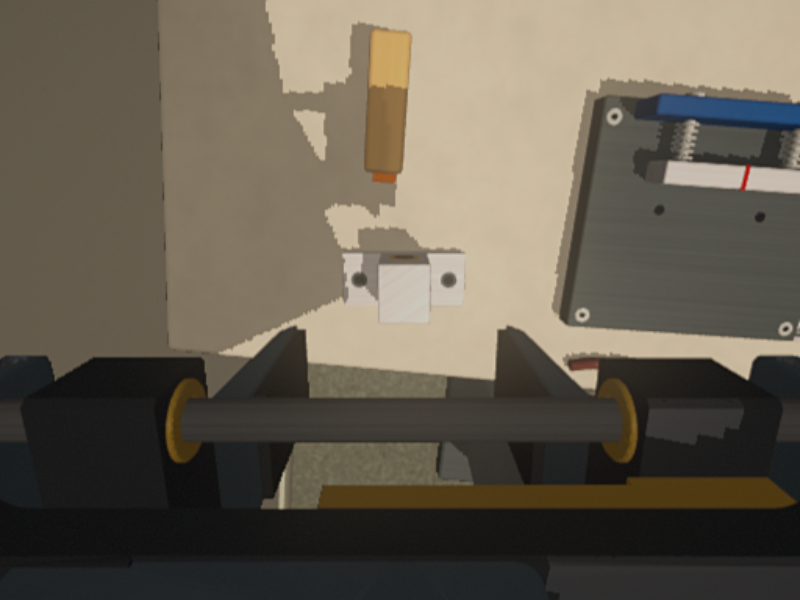

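The scraper stands upright on the worktop at (388,100). The block is square to the tool, with holes at (359,280) and (449,280). Next I'll work out the last correction.

```bash
python3 - <<'E'
from h import *
s=load('w7')
a,b=[at(s,u*.64,v*.64,.008) for u,v in((359,280),(449,280))]
d=a-b;print((a+b)/2,np.degrees(np.arctan2(-d[0],d[1])))
print('top',[at(s,u*.64,v*.64,.052).round(4) for u,v in((378,264),(430,264),(378,322),(430,322))])
t=robot.state();print(t['tool_pos'],t['tcp_rot'])
E
```

```text
[0.41877411 0.31656653 0.008     ] 5.715962688309963
top [array([0.4373, 0.3353, 0.052 ]), array([0.4406, 0.3023, 0.052 ]), array([0.3987, 0.332 , 0.052 ]), array([0.4021, 0.2979, 0.052 ])]
[0.42127429 0.31900834 0.17633377] [-3.13717439e+00 -1.55228791e-01 -1.89159065e-03]
```

```bash
python3 -m jog '[[0.8,[-0.002,-0.002,-0.03],[0,0,0]],[0.8,[-0.002,-0.002,-0.065],[0,0,0]],[0.8,[-0.002,-0.002,-0.1],[0,0,0]],[0.8,[-0.002,-0.002,-0.13],[0,0,0]],[0.8,[-0.002,-0.002,-0.15],[0,0,0]],[0.8,[-0.002,-0.002,-0.16],[0,0,0]],[0.8,[-0.002,-0.002,-0.162],[0,0,0]],[0.3,[-0.002,-0.002,-0.162],[0,0,0]]]'
python3 -m jog '[[0.2,[0,0,0],[0,0,0]],[0.2,[0,0,0],[0,0,0]],[0.2,[0,0,0],[0,0,0]],[0.2,[0,0,0],[0,0,0]],[0.2,[0,0,0],[0,0,0]],[0.2,[0,0,0],[0,0,0]],[0.2,[0,0,0],[0,0,0]],[0.2,[0,0,0],[0,0,0]]]' 45
```

```text
time_s: 13.35
tool_pos: [0.4195, 0.3169, 0.0134]
tcp_rot: [3.138, 0.154, -0.001]
wrist_force: [-0.2, -0.0, 0.6]
finger_gap: 0.0688
gripper_force: 0.0
time_s: 14.02
tool_pos: [0.4192, 0.3169, 0.014]
tcp_rot: [-3.137, -0.155, -0.001]
wrist_force: [-1.5, -0.5, 9.0]
finger_gap: 0.0335
gripper_force: 45.0
```

```bash
python3 -m jog '[[0.2,[0,0,0.02],[0,0,0]],[0.2,[0,0,0.04],[0,0,0]],[0.2,[0,0,0.07],[0,0,0]],[0.2,[0.006,-0.03,0.07],[0,0,-2]],[0.2,[0.012,-0.06,0.07],[0,0,-4]],[0.2,[0.018,-0.09,0.07],[0,0,-4]],[0.2,[0.022,-0.12,0.07],[0,0,-4]],[0.2,[0.026,-0.15,0.07],[0,0,-4]]]'
python3 -m jog '[[0.2,[0.001,-0.025,0],[0,0,0]],[0.2,[0.004,-0.045,0],[0,0,0]],[0.2,[0.004,-0.054,-0.01],[0,0,0]],[0.2,[0.004,-0.0545,-0.025],[0,0,0]],[0.2,[0.004,-0.0545,-0.035],[0,0,0]],[0.2,[0.004,-0.0545,-0.042],[0,0,0]],[0.2,[0.004,-0.0545,-0.047],[0,0,0]],[0.2,[0.004,-0.0545,-0.047],[0,0,0]]]'
python3 -c "
from h import *
s=snap('wrist','w8');print(robot.state()['tool_pos'],robot.state()['wrist_force'])
cv2.imwrite('pics/w8c.png',cv2.resize(s['image'],(800,600)))"
```

```text
time_s: 14.68
tool_pos: [0.4449, 0.1655, 0.0837]
tcp_rot: [-3.141, -0.046, -0.0]
wrist_force: [-0.2, 0.5, -2.1]
finger_gap: 0.0341
gripper_force: 45.0
time_s: 15.35
tool_pos: [0.4486, 0.1124, 0.0359]
tcp_rot: [3.141, 0.045, -0.002]
wrist_force: [-0.9, -0.5, -2.3]
finger_gap: 0.0337
gripper_force: 45.0
[0.44880108 0.11243264 0.03637442] [-0.17830311 -0.1566086  -1.97766448]
```

View pics/w8c.png

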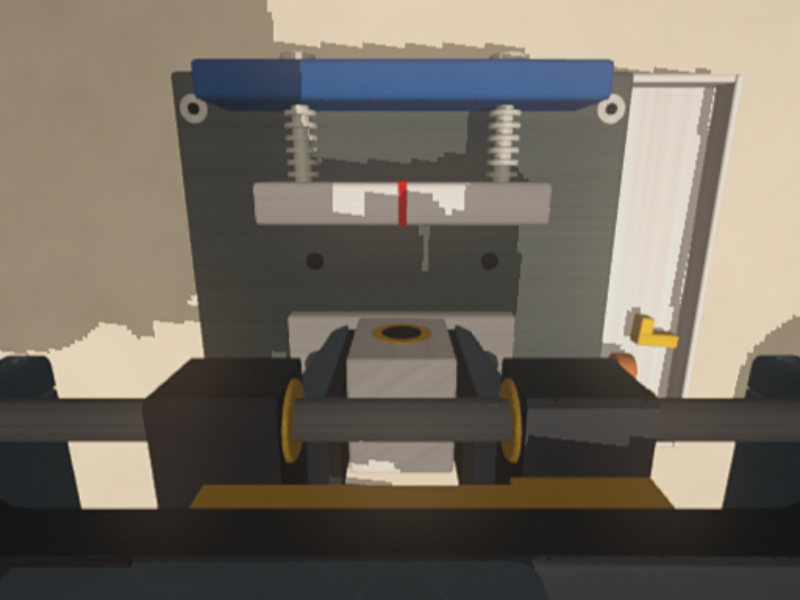

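The block is centred and square to the fence: bushing at x=401, foot edges 289 and 514, red mark at 402. All that remains is to lower it lightly onto the plate and push.

```bash
python3 -m jog '[[0.2,[0,0,-0.0012],[0,0,0]],[0.2,[0,0,-0.0018],[0,0,0]],[0.2,[0,0,-0.0018],[0,0,0]],[0.2,[0,0,-0.0018],[0,0,0]]]'
python3 -m jog '[[0.2,[0.006,0,0],[0,0,0]],[0.2,[0.012,0,0],[0,0,0]],[0.2,[0.018,0.0005,0],[0,0,0]],[0.2,[0.024,0.001,0],[0,0,0]],[0.2,[0.028,0.001,0],[0,0,0]],[0.2,[0.03,0.001,0],[0,0,0]],[0.2,[0.03,0.001,0],[0,0,0]],[0.2,[0.03,0.001,0],[0,0,0]]]'
python3 -m jog '[[0.2,[0.002,0,0],[0,0,0]],[0.2,[0.004,0,0],[0,0,0]],[0.2,[0.006,0,0],[0,0,0]],[0.2,[0.008,0,0],[0,0,0]],[0.2,[0.009,0,0],[0,0,0]],[0.2,[0.009,0,0],[0,0,0]],[0.2,[0.009,0,0],[0,0,0]],[0.2,[0.009,0,0],[0,0,0]]]'
```

```text
time_s: 15.73
tool_pos: [0.4491, 0.1124, 0.035]
tcp_rot: [-3.141, -0.045, -0.001]
wrist_force: [-0.2, 0.5, -2.5]
finger_gap: 0.0339
gripper_force: 45.0
time_s: 16.4
tool_pos: [0.4788, 0.1132, 0.0346]
tcp_rot: [3.141, 0.045, -0.001]
wrist_force: [-0.9, 0.0, -2.9]
finger_gap: 0.034
gripper_force: 45.0
time_s: 17.07
tool_pos: [0.4877, 0.1133, 0.0347]
tcp_rot: [3.141, 0.045, -0.001]
wrist_force: [-1.3, 0.9, -2.2]
finger_gap: 0.0335
gripper_force: 45.0
```

```bash
python3 -m jog '[[0.2,[0,0,-0.0005],[0,0,0]],[0.2,[0,0,-0.0005],[0,0,0]],[0.2,[0,0,-0.0005],[0,0,0]]]'
python3 -m jog '[[0.2,[0.001,0,-0.0003],[0,0,0]],[0.2,[0.002,0,-0.0003],[0,0,0]],[0.2,[0.003,0,-0.0003],[0,0,0]],[0.2,[0.003,0,-0.0003],[0,0,0]],[0.2,[0.003,0,-0.0003],[0,0,0]]]'
python3 -c "
from h import *
import time
s=robot.state();print(s['tool_pos'],s['wrist_force'])"
```

```text
time_s: 17.32
tool_pos: [0.4878, 0.1133, 0.0342]
tcp_rot: [3.141, 0.045, -0.001]
wrist_force: [-2.3, 0.7, -2.6]
finger_gap: 0.0339
gripper_force: 45.0
time_s: 17.73
tool_pos: [0.4883, 0.1133, 0.0341]
tcp_rot: [3.141, 0.045, -0.007]
wrist_force: [-16.7, 0.9, 19.3]
finger_gap: 0.0336
gripper_force: 45.0
[0.48830061 0.11325888 0.03408214] [-16.68560787   0.86987275  19.25969977]
```

```bash
python3 -m jog '[[0.2,[0,0,0.0003],[0,0,0]],[0.2,[0,0,0.0003],[0,0,0]],[0.2,[0,0,0.0003],[0,0,0]]]'
python3 -m jog '[[0.2,[0.001,0,0],[0,0,0]],[0.2,[0.002,0,0],[0,0,0]],[0.2,[0.003,0,0],[0,0,0]],[0.2,[0.003,0,0],[0,0,0]],[0.2,[0.003,0,0],[0,0,0]]]'
```

```text
time_s: 17.98
tool_pos: [0.4906, 0.1133, 0.0342]
tcp_rot: [3.141, 0.045, -0.001]
wrist_force: [-5.1, 0.9, -0.2]
finger_gap: 0.0337
gripper_force: 45.0
time_s: 18.4
tool_pos: [0.4933, 0.1133, 0.0341]
tcp_rot: [-3.141, -0.045, 0.002]
wrist_force: [-7.5, 2.1, 1.5]
finger_gap: 0.0335
gripper_force: 45.0
```

```bash
python3 -m jog '[[0.2,[0.001,0,0],[0,0,0]],[0.2,[0.002,0,0],[0,0,0]],[0.2,[0.003,0,0],[0,0,0]],[0.2,[0.003,0,0],[0,0,0]],[0.2,[0.003,0,0],[0,0,0]],[0.2,[0.003,0,0],[0,0,0]]]'
python3 -m jog '[[0.2,[0,0,0],[0,0,0]],[0.2,[0,0,0],[0,0,0]],[0.2,[0,0,0],[0,0,0]],[0.2,[0,0,0],[0,0,0]],[0.2,[0,0,0],[0,0,0]],[0.2,[0,0,0],[0,0,0]],[0.2,[0,0,0],[0,0,0]],[0.2,[0,0,0],[0,0,0]]]'
python3 -c "
from h import *
s=snap('wrist','w9');print(robot.state()['tool_pos'],robot.state()['wrist_force'])
cv2.imwrite('pics/w9c.png',cv2.resize(s['image'],(800,600)))"
```

```text
time_s: 18.9
tool_pos: [0.4955, 0.1134, 0.0341]
tcp_rot: [-3.141, -0.045, 0.004]
wrist_force: [-10.4, 3.3, 5.1]
finger_gap: 0.0338
gripper_force: 45.0
time_s: 19.57
tool_pos: [0.4956, 0.1134, 0.0341]
tcp_rot: [-3.141, -0.045, 0.004]
wrist_force: [-10.2, 2.6, 5.2]
finger_gap: 0.0337
gripper_force: 45.0
[0.49555122 0.11336644 0.0340934 ] [-10.04613388   2.81978961   4.68836728]
```

View pics/w9c.png

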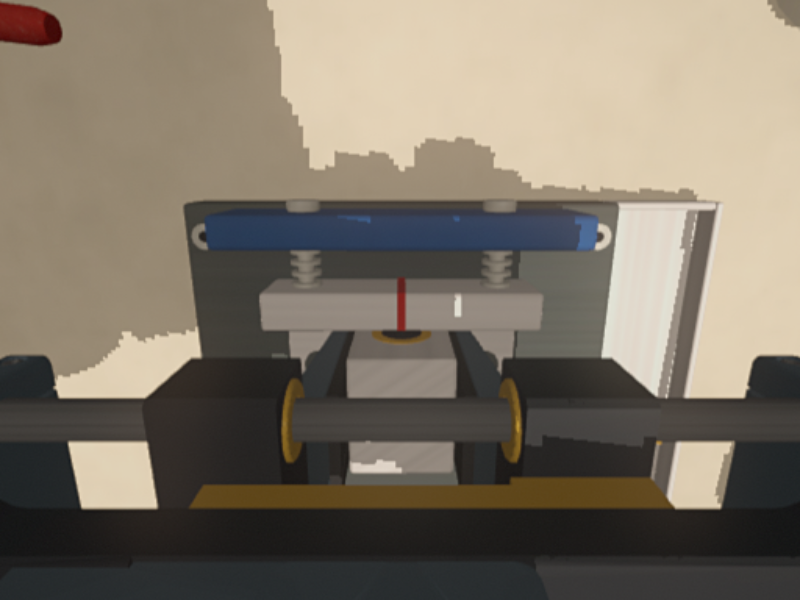

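The block is flat against the fence. The red mark (401,303) lines up with the bushing (401,335), and the springs are compressed about halfway. I'll hold one more second, then hand in.

```bash
python3 -m jog '[[0.2,[0,0,0],[0,0,0]],[0.2,[0,0,0],[0,0,0]],[0.2,[0,0,0],[0,0,0]],[0.2,[0,0,0],[0,0,0]],[0.2,[0,0,0],[0,0,0]],[0.2,[0,0,0],[0,0,0]],[0.2,[0,0,0],[0,0,0]],[0.2,[0,0,0],[0,0,0]]]'
python3 -c "
from cell import robot
print(robot.sign_off())"
```

```text
time_s: 20.28
tool_pos: [0.4955, 0.1134, 0.0341]
tcp_rot: [3.141, 0.045, -0.004]
wrist_force: [-10.5, 2.5, 5.5]
finger_gap: 0.0335
gripper_force: 45.0
the job is handed in; nothing more can be done
None
```

I handed the job in at about 20 s (no verdict was returned): the three offcuts are in the trough, the scraper stands released on the worktop, and the block is held flat, square and centred against the fence at about 10 N, roughly half its travel.

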